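Push the template plate out over the end of the ledge

ROBOT

A 6-joint arm with a two-finger parallel gripper is mounted at the origin on the work surface. World frame = base frame: x ahead of the robot, y to its left, z up, the work surface at z = 0. Lengths are in m, angles in rad, forces in N, time in s.
With the tool pointing down it reaches from about 0.275 to 0.75 m from the base axis. Payload 10.2 kg.
Tool frame: the origin (TCP) lies midway between the tips of the shut fingers; the grasp point (between the pads) lies 19 mm behind it (env.hold_point_z is the distance from the TCP to the grasp point, in m); z points along the fingers, y is the line along which they close (so a half turn about z gives the same grasp; the last joint's range is limited). The gripper opens to 85 mm and grips with 20 to 120 N. Pads are 22 mm wide; open, the fingers measure 114 mm over their backs; the gripper's body (76 mm by 85 mm) begins 54 mm behind the grasp point. The pads swing forward as they close: fully open they stand 13 mm farther back than shut.
Start: joints at [0.928, 0.313, 1.498, -0, 1.331, -0.223], TCP at [0.214, 0.479, 0.231] pointing down, gripper open.
Joint ranges: [-2.94, 2.94], [-0.97, 2.17], [0.19, 2.56], [-1.23, 4.37], [0.02, 3.11], [-2.88, 2.88]. Speed limits (rad/s): [2.39, 2.39, 3.01, 3.14, 3.14, 3.14].

INTERFACE

Orientations are given as a unit quaternion [x, y, z, w].
In Python, from bench import env, kinematics, monitor, eyes, job gives the robot as it stands. The module is installed in compiled form; this text tells all that it offers. Calls block until the motion is done:
- env.reach(position, orientation): joint-space move of the TCP to a pose.
- env.movel(position, velocity=0.15, frame=None, guard=None): straight line of the TCP; frame=None keeps the orientation; velocity is the mean speed in m/s. With guard (N) it stops when the force on the tool has changed by that much, and returns True; else False.
- env.set_joints(angles): joint-space move.
- env.release() and env.close_gripper(effort=None): open the fingers fully, or close them until they stop; effort is the grip in N (None keeps the last).
- env.hold(seconds).
- kinematics.ik(position, orientation): joint angles nearest the present ones, or None.
- monitor.sense(): the state.
- eyes.grab_frame(name): name is "side" or "top"; returns a dict with "frame" (384x512x3 uint8, red, green, blue), "mtx" (3x3 intrinsics, pixels), "k1" (the pictures are not rectified: a ray, as slopes to the right and down, at radius r is drawn at 1 + k1 r^2 times it, then the intrinsics apply), "view" (4x4, takes a point from world to camera coordinates). Camera axes: x right, y down, z forward; pixel columns grow to the right and rows downward; lengths in m; the calibration is good to about 2 mm. A picture is of the moment at which its call begins. There is no depth.
A pose or a line that the arm cannot do raises env.MotionError and nothing moves.
- job.hand_in(): hands the job in; it is judged then, once.
The state is a dict: "clock": time; "joints": joint angles; "qvel": joint speeds; "joint_efforts": joint torques, N m; "position": TCP position; "ee_rot": TCP orientation; "contact_force": force on the tool from outside, world axes, zero at the start; "ft_torque": the same for the moment, N m; "finger_gap": opening from 0.0 (shut) to 1.0 (fully open); "gripper_force": force on a finger pad.
Only numpy, scipy, OpenCV 4.12 (cv2) and the standard library are available. Lean on these libraries where they do the work, as an engineer would, in place of code of your own. Each camera call takes 0.05 s, during which the arm holds its last target. There are 200 camera calls.

TASK

An aluminium plate lies flat on the raised wooden ledge, held back by a small sliding stop with an upright peg. With the fingertips only, push the peg sideways until the stop is fully out of the plate's way, then push the plate along the ledge until about 4 cm of it hangs out past the ledge's far end, so that a colleague across the bench can see its edge and take it. Leave the plate lying flat and roughly straight along the ledge; lift nothing, disturb nothing else, and leave the robot clear of everything.

Things in the scene. Friction and masses are not known exactly. Their poses are not given: they have to be found in the camera images.
- ledge: Raised brown wooden ledge, a fixed block 220 long (its x) x 120 wide (its y) x 50 mm high; origin at the centre of its underside on the bench. Its +x points away from the robot, to the far end, its +y to the left. A dark fence strip 12 mm thick and 12 mm high stands on the top along the left side (inner face at y = +48 mm, from x = -110 to +80 mm). On the right a 44 mm high arm of the same wood carries the stop outwards (x = 68 to 102 mm, y = -60 to -130 mm).
- ledge_end (a point): Middle of the upper edge of the ledge's far end (ledge x = +110, y = 0, z = 50 mm); axes as the ledge's. The overhang is measured from here along x.
- plate: Loose aluminium plate, 110 long (its x) x 80 wide (its y) x 6 mm thick, 0.10 to 0.20 kg, with three dark round marks, flat on the ledge; origin at the centre of its underside. Its x points along the ledge to the far end, its sides start 2 to 10 mm from the fence and nearly parallel to it.
- plate_front (a point): Middle of the lower front (far) edge of the plate, 55 mm from the plate's origin along its +x.
- stop (a joint): Slide of the wooden stop in a groove across the ledge, in m: about 0 to 0.01 at the start, in the plate's way (the peg stands at ledge x = 85, y = -35 mm at 0); grows as the stop moves to the ledge's right (ledge -y), up to 0.06 against its end, where it is fully aside. It moves against about 1.5 N of friction and stays where it is left.
- peg_top (a point): Centre of the top of the upright peg on the stop: 14 mm diameter, 94 mm above the bench, that is 44 mm above the ledge's top. The peg rises 32 mm from the stop's bar, which is 10 mm thick (ledge x = 80 to 90 mm), 50 mm wide (ledge y, centred under the peg) and stands 12 mm above the ledge's top.
- riser: Fixed low plywood block 160 x 130 x 30 mm beside the ledge, carrying the two cups; origin at the centre of its underside. It and the ledge may change places.
- cup_a: White cup, 64 mm diameter, 70 mm high, on the riser; leave alone. Origin: centre of its underside.
- cup_b: White cup, 52 mm diameter, 60 mm high, on the riser; leave alone. Origin: centre of its underside.
- sanding_block: Cork sanding block 80 x 40 x 30 mm on the bench to the left of the ledge; leave alone. Origin: centre of its underside.
- glue_jar: Small jar, 40 mm diameter, 60 mm high, on the bench to the right of the ledge; leave alone. Origin: centre of its underside.
- plaster_cone: Blunt plaster cone, 56 mm diameter at the foot, 60 mm high, on the bench to the robot's right; leave alone. Origin: centre of its underside.
Mind the look-alikes: they are no part of the job. What is meant by the plate is not pink, turquoise or yellow, and is the larger of those in its own colour.

How it is judged:
By the outcome, as a careful person would: the job done as asked, in the order asked, and still so for the second after the job is handed in, with the robot touching nothing.
It also fails if it takes over 48 s, if anything falls off the work surface, if the arm or the gripper's body presses on something with over 40 N, if the wrist force passes 120 N, or if a joint passes its speed limit or range.

## Working session

There is one attempt and no reset: what is moved stays moved. The work goes in short steps, each a Python script; the robot and the scene stay as the last script left them, time stands still between calls to the robot, and variables do not carry over. Pictures are saved under pics/ and viewed, at most 10 in all, crops included, and the job is handed in when it is done.

```bash
mkdir -p pics
cat > h.py <<'E'
import numpy as np, cv2
from bench import env, kinematics, monitor, eyes, job
def grab(n,save=None):
    f=eyes.grab_frame(n)
    if save: cv2.imwrite(f'pics/{save}.png',cv2.cvtColor(f['frame'],cv2.COLOR_RGB2BGR))
    return f
def ray(f,px):
    K=np.array(f['mtx']);V=np.array(f['view']);k=f['k1']
    p=np.atleast_2d(np.array(px,float)); d=np.stack([(p[:,0]-K[0,2])/K[0,0],(p[:,1]-K[1,2])/K[1,1]],1)
    u=d.copy()
    for _ in range(30): u=d/(1+k*(u**2).sum(1,keepdims=True))
    R=V[:3,:3]; return -R.T@V[:3,3],np.c_[u,np.ones(len(u))]@R
def onz(f,px,z):
    o,d=ray(f,px); return o+d*((z-o[2])/d[:,2:3])
def proj(f,P):
    K=np.array(f['mtx']);V=np.array(f['view']);P=np.atleast_2d(P)
    c=P@V[:3,:3].T+V[:3,3]; u=c[:,:2]/c[:,2:]; u=u*(1+f['k1']*(u**2).sum(1,keepdims=True))
    return np.c_[u[:,0]*K[0,0]+K[0,2],u[:,1]*K[1,1]+K[1,2]]
E
python3 - <<'E'
from h import *
for n in('top','side'):
    f=grab(n,n+'0'); im=cv2.imread(f'pics/{n}0.png'); print(n,f['k1'],np.round(f['view'],3).tolist(),f['mtx'])
    cv2.imwrite(f'pics/{n}0b.png',cv2.resize(im,(800,600),interpolation=cv2.INTER_CUBIC))
print(monitor.sense())
E
```

```text
top -0.20978419230273315 [[-0.014, -1.0, 0.012, -0.085], [-0.997, 0.013, -0.078, 0.438], [0.078, -0.013, -0.997, 1.343], [0.0, 0.0, 0.0, 1.0]] [[489.33813085   0.         262.02495572]
 [  0.         489.33813085 191.63533098]
 [  0.           0.           1.        ]]
side -0.07654025010125302 [[0.977, -0.215, 0.01, -0.449], [-0.148, -0.702, -0.697, 0.081], [0.157, 0.679, -0.717, 1.209], [0.0, 0.0, 0.0, 1.0]] [[421.16924653   0.         255.54273063]
 [  0.         421.16924653 185.92489532]
 [  0.           0.           1.        ]]
{'clock': 0.1, 'joints': array([ 9.27596245e-01,  3.13384419e-01,  1.49834203e+00,  2.03408796e-05,
        1.33099552e+00, -2.23425204e-01]), 'qvel': array([-0.00018449, -0.0012625 , -0.00041056,  0.00024689, -0.0012235 ,
        0.00123284]), 'joint_efforts': array([ 3.29701834e-03, -4.12896466e+01, -2.60140747e+01, -8.94516256e-05,
        2.98377679e-03,  7.25853579e-05]), 'position': array([0.21384907, 0.47923057, 0.23080441]), 'ee_rot': array([ 2.08352145e-01,  9.78053713e-01, -5.08321954e-04, -2.46052257e-04]), 'contact_force': array([-0.94418305,  0.42708774,  0.29496161]), 'ft_torque': array([-0.02884107, -0.0635384 ,  0.00388144]), 'gripper_force': 0.0, 'finger_gap': 1.0044079086999165}
```

View pics/top0b.png

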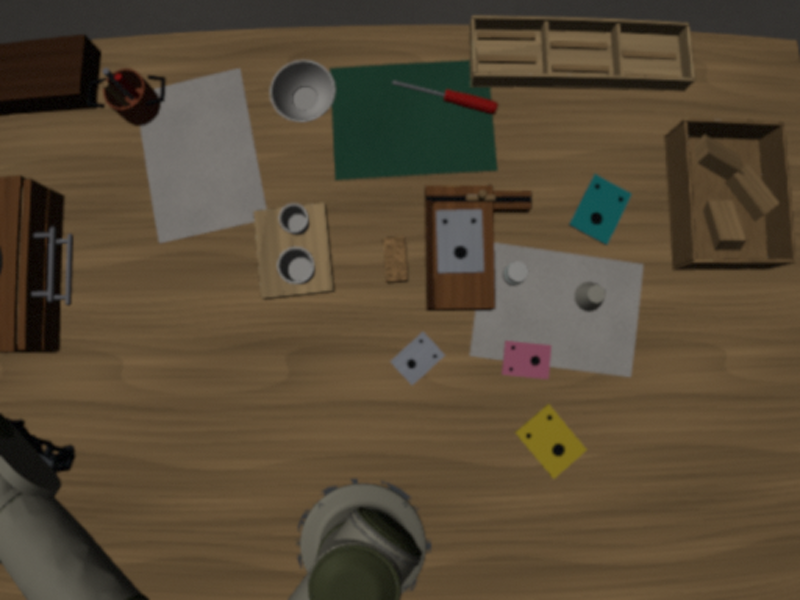

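View pics/side0b.png

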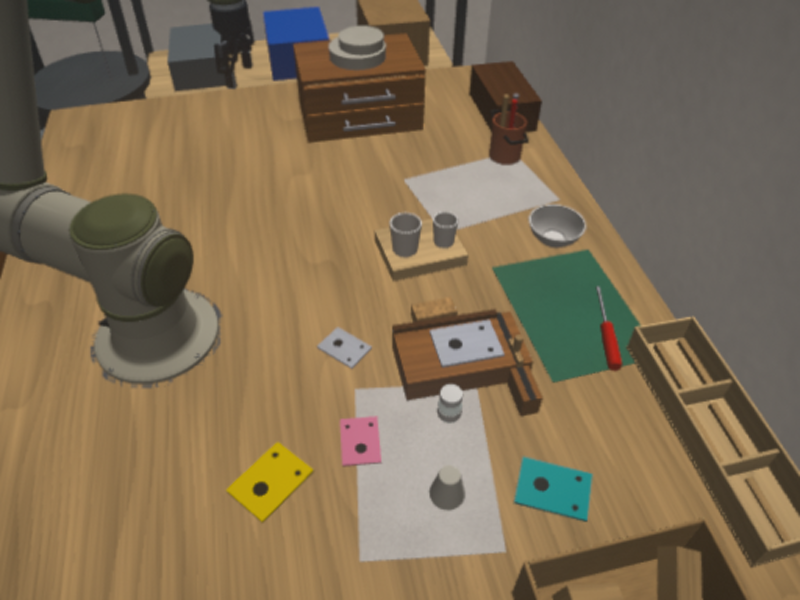

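Candidates for the plate, in the 800x600 top view:
- Silver plate on the ledge at (460,240).
- Smaller silver plate on the bench at (417,358).
- Pink plate at (527,360), turquoise at (600,208) and yellow at (551,441).

By the description I choose the silver one on the ledge, at (460,240) in top and (467,343) in side. Next I check it in a close crop with measurements.

Run:
```python
from h import *
f=grab('top','t1'); s=grab('side','s1')
a=cv2.imread('pics/t1.png')[110:210,260:350]; b=cv2.imread('pics/s1.png')[190:270,245:350]
A=cv2.resize(a,(405,450),interpolation=cv2.INTER_CUBIC)
B=cv2.resize(b,(395,301),interpolation=cv2.INTER_CUBIC); B=cv2.copyMakeBorder(B,0,149,0,0,cv2.BORDER_CONSTANT)
cv2.imwrite('pics/crop1.png',np.clip(np.hstack([A,B])*1.5,0,255).astype(np.uint8))
def rect(fr,lo,hi,roi,name,z):
    hsv=cv2.cvtColor(fr['frame'],cv2.COLOR_RGB2HSV); m=cv2.inRange(hsv,lo,hi)
    w=np.zeros_like(m); x0,y0,x1,y1=roi; w[y0:y1,x0:x1]=m[y0:y1,x0:x1]
    w=cv2.morphologyEx(w,cv2.MORPH_CLOSE,np.ones((5,5)))
    c=max(cv2.findContours(w,cv2.RETR_EXTERNAL,cv2.CHAIN_APPROX_NONE)[0],key=cv2.contourArea)
    P=onz(fr,c[:,0,:],z)[:,:2].astype(np.float32)
    r=cv2.minAreaRect(P*1000); print(name,cv2.contourArea(c),np.round(r[0],1),np.round(r[1],1),round(r[2],2)); print(np.round(cv2.boxPoints(r)).tolist())
for fr,roi,n in((f,(270,115,325,200),'top'),(s,(250,190,340,255),'side')):
    rect(fr,(90,0,70),(140,70,255),roi,n+' plate',.056)
hsv=cv2.cvtColor(f['frame'],cv2.COLOR_RGB2HSV)
for p in((295,140),(285,190),(300,190),(294,160)): print(p,hsv[p[1],p[0]])
```

```text
top plate 1001.5 [ 535.9 -179.1] [105.7  75.5] 0.92
[[482.0, -142.0], [484.0, -218.0], [589.0, -216.0], [588.0, -140.0]]
side plate 830.5 [ 536.5 -179.8] [107.6  77.5] 0.57
[[482.0, -142.0], [483.0, -219.0], [591.0, -218.0], [590.0, -141.0]]
(295, 140) [108  12 108]
(285, 190) [ 14 160  83]
(300, 190) [ 13 161  76]
(294, 160) [90 39 13]
```

View pics/crop1.png

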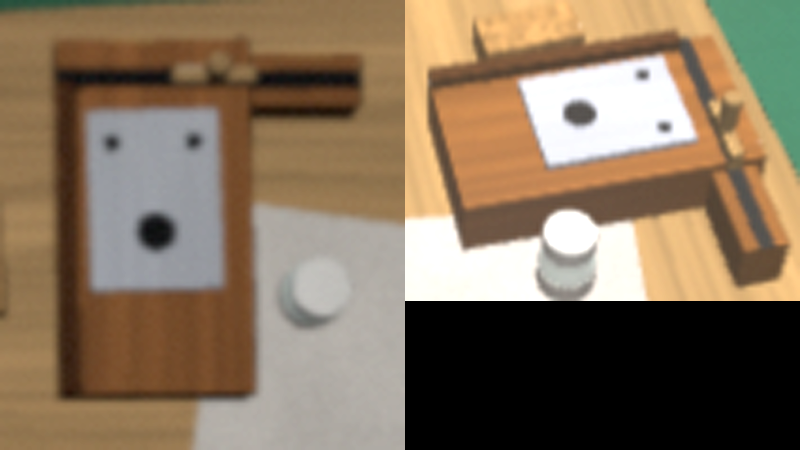

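The crop shows the silver plate with three dark marks on the ledge, at crop (155,200). The peg is at (220,62) in the top part and (733,97) in the side part, with the bar ahead of the plate's front right. The fence is on the left. The choice is confirmed.

Run:
```python
from h import *
f=grab('top'); s=grab('side')
tp=lambda x,y:(260+x/4.5,110+y/4.5); sd=lambda x,y:(245+(x-405)/3.76,190+y/3.76)
t=[tp(253,393),tp(60,395),tp(55,40),tp(248,40)]
print('ledge top',np.round(onz(f,t,.05)*1000).tolist())
print('ledge side nl,nr,far r',np.round(onz(s,[sd(464,212),sd(430,84),sd(763,158)],.05)*1000).tolist())
print('peg',np.round(onz(f,[tp(220,60)],.094)*1000),np.round(onz(s,[sd(733,97)],.094)*1000))
print('bar top L/R',np.round(onz(f,[tp(171,73),tp(257,73)],.062)*1000).tolist())
print('arm end',np.round(onz(f,[tp(361,57),tp(361,93)],.044)*1000).tolist())
print('jar',np.round(onz(f,[tp(320,288)],.06)*1000))
for p in ([.6,-.2,.2],):print(kinematics.ik(p,[1,0,0,0]), kinematics.ik(p,[.7071,.7071,0,0]))
```

```text
ledge top [[417.0, -238.0, 50.0], [418.0, -121.0, 50.0], [636.0, -122.0, 50.0], [635.0, -241.0, 50.0]]
ledge side nl,nr,far r [[419.0, -242.0, 50.0], [420.0, -125.0, 50.0], [635.0, -241.0, 50.0]]
peg [[ 613. -218.   94.]] [[ 614. -217.   94.]]
bar top L/R [[612.0, -191.0, 62.0], [611.0, -244.0, 62.0]]
arm end [[625.0, -312.0, 44.0], [602.0, -311.0, 44.0]]
jar [[ 479. -279.   60.]]
[-5.06689424e-01  5.75644732e-01  1.18723578e+00 -4.44089210e-16
  1.37871214e+00  1.06410690e+00] [-5.06689424e-01  5.75644732e-01  1.18723578e+00 -4.44089210e-16
  1.37871214e+00 -5.06689424e-01]
```

Run:
```python
from h import *
q=[1,0,0,0]
env.close_gripper(30)
env.reach([.613,-.175,.20],q)
env.movel([.613,-.175,.105])
print('descent stopped',env.movel([.613,-.175,.073],.08,guard=6))
f0=monitor.sense()['contact_force']
print('contact?',env.movel([.613,-.262,.073],.04,guard=10)); m=monitor.sense(); print(m['position'],m['contact_force']-f0,m['clock'])
t=grab('top','t2'); s=grab('side','s2')
a=cv2.imread('pics/t2.png')[100:200,260:360]; b=cv2.imread('pics/s2.png')[180:280,250:350]
cv2.imwrite('pics/crop2.png',np.clip(cv2.resize(np.hstack([a,b]),(800,400),interpolation=cv2.INTER_CUBIC)*1.5,0,255).astype(np.uint8))
```

```text
descent stopped False
contact? True
[ 0.61287621 -0.25395166  0.07275437] [-1.35058034  3.49840677  3.57605924] 6.8917
```

View pics/crop2.png

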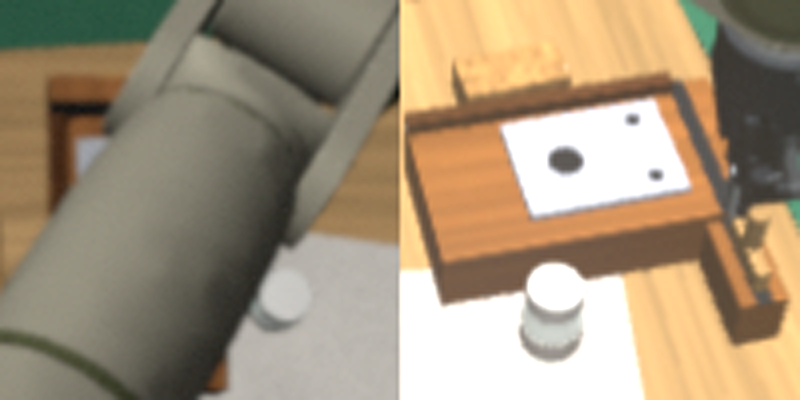

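The side view shows the peg at crop (757,222), moved right onto the arm, with the plate still in place. One more gentle push makes sure the stop is against its end. Then I go behind the plate.

Run:
```python
from h import *
s=grab('side'); print('peg',np.round(onz(s,[(250+357/4,180+220/4)],.094)*1000))
p=monitor.sense()['position']
print(env.movel([p[0],-.262,p[2]],.02,guard=14)); m=monitor.sense(); print(m['position'],m['contact_force'])
p=m['position']
env.movel([p[0],p[1]+.03,p[2]],.1); env.movel([p[0],-.2,.13],.15)
env.movel([.450,-.1795,.13],.2)
env.movel([.450,-.1795,.062],.1)
print('touch',env.movel([.450,-.1795,.046],.015,guard=4)); z=monitor.sense()['position'][2]; print('z',z)
env.movel([.450,-.1795,z+.002],.05)
m=monitor.sense(); print(m['position'],m['contact_force'],m['clock'])
s=grab('side','s3'); b=cv2.imread('pics/s3.png')[180:280,240:360]
cv2.imwrite('pics/crop3.png',np.clip(cv2.resize(b,(720,600),interpolation=cv2.INTER_CUBIC)*1.5,0,255).astype(np.uint8))
```

```text
peg [[ 610. -281.   94.]]
True
[ 0.61281313 -0.25392466  0.07239536] [0.19805241 3.64816564 3.32059184]
touch True
z 0.050048908894393326
[ 0.45001494 -0.17949546  0.05201071] [ 1.11018384  0.55078737 -0.26947768] 11.15
```

View pics/crop3.png

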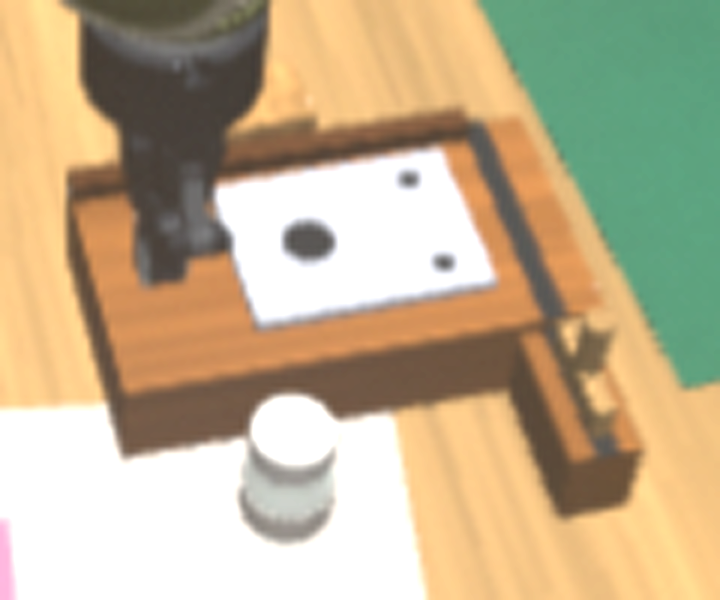

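The stop is fully out at (598,335). The fingers sit behind the plate's near edge at about (225,235). Now I push to just short of the goal and measure the front corners.

```bash
cat > meas.py <<'E'
from h import *
def meas(tag):
    s=grab('side',tag); hsv=cv2.cvtColor(s['frame'],cv2.COLOR_RGB2HSV)
    m=cv2.inRange(hsv,(90,0,70),(140,70,255)); w=np.zeros_like(m); w[190:262,250:362]=m[190:262,250:362]
    w=cv2.morphologyEx(w,cv2.MORPH_CLOSE,np.ones((5,5)))
    c=max(cv2.findContours(w,cv2.RETR_EXTERNAL,cv2.CHAIN_APPROX_NONE)[0],key=cv2.contourArea)
    r=cv2.minAreaRect((onz(s,c[:,0,:],.056)[:,:2]*1000).astype(np.float32))
    print(np.round(r[0],1),np.round(r[1],1),round(r[2],2),np.round(cv2.boxPoints(r)).tolist())
E
python3 - <<'E'
from meas import *
p=monitor.sense()['position']
print(env.movel([.540,p[1],p[2]],.03,guard=15)); m=monitor.sense(); print(m['position'],m['contact_force'])
meas('s4')
b=cv2.imread('pics/s4.png')[180:280,240:360]
cv2.imwrite('pics/crop4.png',np.clip(cv2.resize(b,(720,600),interpolation=cv2.INTER_CUBIC)*1.5,0,255).astype(np.uint8))
E
```

```text
False
[ 0.53998098 -0.17946614  0.05193661] [-1.92834643  0.33639914  1.03246981]
[ 604.6 -178.3] [ 84.4 109.4] 89.96 [[550.0, -220.0], [659.0, -221.0], [659.0, -136.0], [550.0, -136.0]]
```

View pics/crop4.png

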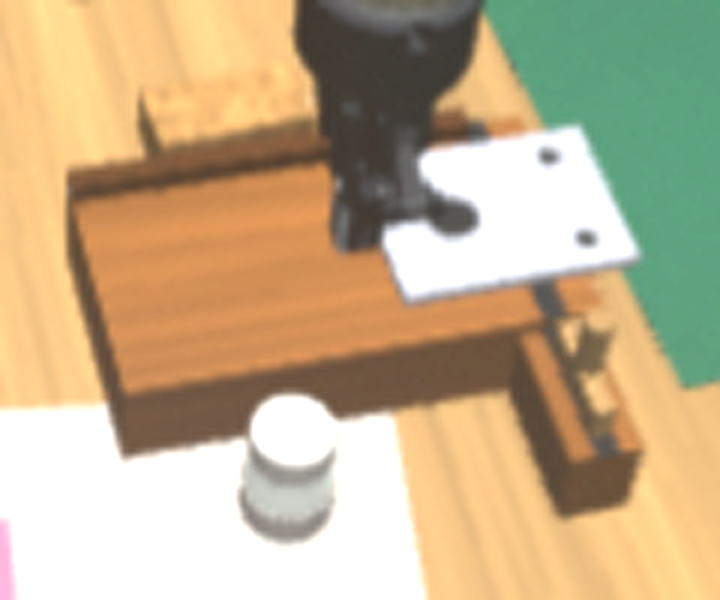

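The plate is straight, and its front edge at (610,190) is about 23 mm past the end. I'll push about 15.5 mm more, back off, lift clear and verify.

Run:
```python
from meas import *
p=monitor.sense()['position']
print(env.movel([.5555,p[1],p[2]],.03,guard=15)); 
env.movel([.50,p[1],p[2]],.1); env.movel([.45,p[1],.2],.2); env.reach([.3,.15,.3],[1,0,0,0])
print(monitor.sense()['clock'])
meas('s5')
f=grab('top','t5'); hsv=cv2.cvtColor(f['frame'],cv2.COLOR_RGB2HSV); m=cv2.inRange(hsv,(90,0,70),(140,70,255)); w=np.zeros_like(m); w[95:180,270:325]=m[95:180,270:325]
c=max(cv2.findContours(w,cv2.RETR_EXTERNAL,cv2.CHAIN_APPROX_NONE)[0],key=cv2.contourArea)
r=cv2.minAreaRect((onz(f,c[:,0,:],.056)[:,:2]*1000).astype(np.float32)); print('top',r)
a=cv2.imread('pics/t5.png')[100:200,260:360]; b=cv2.imread('pics/s5.png')[180:280,260:360]
cv2.imwrite('pics/crop5.png',np.clip(cv2.resize(np.hstack([a,b]),(800,400),interpolation=cv2.INTER_CUBIC)*1.5,0,255).astype(np.uint8))
```

```text
False
18.1083
[ 620.7 -178.3] [109.   84.4] 0.08 [[566.0, -136.0], [566.0, -221.0], [675.0, -220.0], [675.0, -136.0]]
top ((619.8031005859375, -179.58274841308594), (79.93519592285156, 106.75634002685547), 89.64277648925781)
```

View pics/crop5.png

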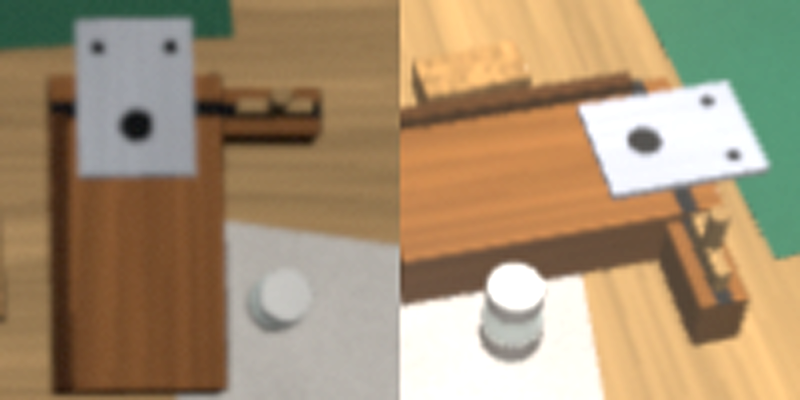

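The plate lies flat and straight with its front edge at (135,18) in the top part. The overhang is about 39 mm. The stop is against its outer end at (278,100), and the robot is clear.

```bash
python3 -c "
from h import *
env.hold(0.5); print(job.hand_in())"
```

```text
the job is handed in; nothing more can be done
None
```

The job is handed in: I pushed the stop fully aside, then pushed the plate along until about 39 mm overhangs the far end; it lies flat and straight, and the robot is clear of everything.

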